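# Find the hidden catch of the counter drawer

### The arm

A 7-joint arm with a two-finger parallel gripper is mounted at the origin on the work surface. World frame = base frame: x ahead of the robot, y to its left, z up, the work surface at z = 0. Lengths are in m, angles in rad, forces in N, time in s.
With the tool pointing down it reaches from about 0.425 to 1.025 m from the base axis. Payload 3.6 kg.
Tool frame: the origin (TCP) lies at the very end of the fingers, on their centre line; the grasp point (between the pads) lies 19 mm behind it; z points along the fingers, x is the direction in which the jaws open and shut, and the axes are right-handed (so a half turn about z gives the same grasp; the last joint's range is limited). The gripper opens to 85 mm and grips with 20 to 120 N. Pads are 22 mm wide; open, the fingers measure 114 mm over their backs; the gripper's body (76 mm by 85 mm) begins 54 mm behind the grasp point. The pads swing forward as they close: fully open they stand 13 mm farther back than shut.
Start: joints at [-1.425, 0.591, 0.048, 1.609, -0.033, 0.943, -0.034], TCP at [0.171, 0.704, 0.198] pointing down, gripper open.
Joint ranges: [-2.69, 2.69], [-0.47, 2.24], [-1.27, 1.36], [0.19, 2.51], [-1.53, 4.68], [0.08, 2.07], [-3.09, 3.09]. Speed limits (rad/s): [2.57, 2.57, 3.14, 3.14, 3.14, 3.14, 3.14].

### API

Orientations are given as a 3x3 rotation matrix whose columns are the frame's x, y, z axes.
In Python, from bench import read_state, read_camera, job_done gives the robot as it stands.
- The arm moves only by the shell command python3 -m inch 'ROWS' [FORCE]. ROWS is a JSON object of lists of equal length, an entry for each row: "travel": the shift along the tool's x, y, z in cm, a list of three; "twist": the turn about the tool's z in degrees; "gripper": the opening in per cent of the stroke, from 0 (shut) to 100 (fully open). A call has 1 to 20 rows; each row is the pose to reach, as a shift and turn from the pose commanded when the call began, along the tool's axes at that moment; what a row does not reach only later rows make up. A row lasts 1/8 s, in which the tool goes at most 62.5 mm and 10.7 degrees, less where a joint would pass 70% of its speed; a pose out of reach is approached as far as the arm can. A call with a gripper value outside its range is refused whole. The fingers move at their own pace and stop on an object; FORCE is the grip in N (left out, the last holds). Time passes only in rows, so rows that repeat a pose let the fingers close. It gives the time, the measured TCP pose, the force and the opening at its end, in the units of the state.
- read_state(): the state, without advancing time (a new reading comes with each control period).
- read_camera(name): name is "scene" or "top" or "wrist"; returns a dict with "color" (400x640x3 uint8, red, green, blue), "fx", "fy", "cx", "cy" (pixels), "cam_to_world" (4x4, takes a point from camera to world coordinates). Camera axes: x right, y down, z forward; pixel columns grow to the right and rows downward; lengths in m; the calibration is good to about 2 mm. A picture is of the moment at which its call begins. There is no depth.
- job_done(): hands the job in, once; it reports no verdict.
The state is a dict: "time_s": time; "joint_pos": joint angles; "qvel": joint speeds; "joint_efforts": joint torques, N m; "tcp_pos": TCP position; "tcp_rot": TCP orientation; "contact_force": force on the tool from outside, world axes, zero at the start; "torque": the same for the moment, N m; "opening": finger opening in m.
Only numpy, scipy, OpenCV 4.12 (cv2) and the standard library are available. Lean on these libraries where they do the work, as an engineer would, in place of code of your own. Each camera call takes 0.05 s, during which the arm holds its last target. There are 200 camera calls.

### The job

The drawer of the blue unit on the shop counter has no handle: it is let go by a concealed catch, one of the identical flush plates in the channel on top of the unit, and only that plate gives. Feel along the channel with your fingertips to find it, press it in so that the drawer springs out by itself, then take your hand away. Do not touch the drawer, and leave the other things on the unit and the counter where they stand.

Things in the scene. Friction and masses are not known exactly. Their poses are not given: they have to be found in the camera images.
- unit: blue counter drawer unit, 280 mm deep (x), 450 wide (y), 100 high, fixed. Origin: centre of its underside; x points from the drawer front to the back, y along the width, z up. Its whole -x side is the white drawer front, without a handle. The channel (channel) is a window in its flat top, 60 mm wide (x), 180 long (y), with a flat aluminium strip as its floor, 2 mm below the top.
- channel (a point): centre of the channel's floor: 60 mm in front (-x) of the unit's middle, 98 mm above the counter; axes as the unit's. Set flush in the strip is a row of identical dark plates, 46 x 46 mm, 60 mm apart (centres) along y: all solid blanks but one, the catch. The row is shifted along y by an unknown amount: the catch's centre is on the channel's middle line, up to 65 mm either way from this point.
- catch (a joint): travel of the catch plate, m: 0 flush with the strip, 0.007 fully in (straight down). Spring return: gives from about 2.5 N, at the bottom at about 6 N; lets the drawer go at 0.004 to 0.005. Strip and blanks do not give. The plate lies in a 48 x 48 mm opening: a fingertip that is not wholly inside it rests on the strip instead.
- drawer (a joint): how far the drawer stands out of the unit, m: 0 shut and latched, 0.05 fully out (towards the unit's -x). Its own spring drives it out within about a second once the catch lets go.
- tape: yellow tape measure, 62 x 38 x 56 mm high, loose, on the unit's top behind the channel. Origin: centre of its underside. A bystander, not to be disturbed.
- small_tin: small red tin, 60 mm across, 62 mm high, loose, on the unit's top behind the channel. Origin: centre of its underside. A bystander, not to be disturbed.
- screw_box: brown cardboard box of screws, 55 x 85 x 40 mm high, loose, on the unit's top behind the channel. Origin: centre of its underside. A bystander, not to be disturbed.
- paint_tin: yellow paint tin, 100 mm across, 120 mm high, loose on the counter at the left. Origin: centre of its underside. A bystander, not to be disturbed.
- spray: green spray bottle, 64 mm across, 190 mm high, loose on the counter at the left. Origin: centre of its underside. A bystander, not to be disturbed.
- bolt_bin: dark grey open stock bin with bolts, 140 x 100 x 75 mm high, loose on the counter at the right. Origin: centre of its underside. A bystander, not to be disturbed.
- jar: amber jar with a white cap, 70 mm across, 90 mm high, loose on the counter at the right. Origin: centre of its underside. A bystander, not to be disturbed.

How it is judged:
On the way, in this order (a step that is already met when the one before it is completed fails the run):
1. the catch is pressed in by the fingertips (value of joint catch above 0.0038 m and contact force between the fingers and unit above 0.5 N), for 0.02 s.
2. the drawer has sprung out (value of joint drawer above 0.04 m), for 0.1 s.
At the end, for the whole second after the job is handed in: the drawer stands more than 45 mm out, the catch is back within 2 mm of flush, and every bystander is within 25 mm of where it stood (value of joint drawer above 0.045 m and value of joint catch below 0.002 m and distance of each of tape, small_tin, screw_box, paint_tin, spray, bolt_bin, jar from where it was at the start of the episode below 0.025 m); the robot touches nothing.
It fails at once if the drawer is touched (more than 1.5 N) (contact force between any of the fingers, the arm and drawer_c0 above 1.5 N or contact force between any of the fingers, the arm and drawer_c1 above 1.5 N or contact force between any of the fingers, the arm and drawer_c2 above 1.5 N or contact force between any of the fingers, the arm and drawer_c3 above 1.5 N).
It fails at once if a bystander is pushed, lifted or carried more than 25 mm (distance of any of tape, small_tin, screw_box, paint_tin, spray, bolt_bin, jar from where it was at the start of the episode above 0.025 m).
It also fails if it takes over 48 s, if anything falls off the work surface, if the arm or the gripper's body presses on something with over 40 N, if the wrist force passes 120 N, or if a joint passes its speed limit or range.

## Working session

There is one attempt and no reset: what is moved stays moved. The work goes in short steps, Python scripts to look and compute and a shell command to move; the robot and the scene stay as the last step left them, time stands still between calls to the robot, and variables do not carry over. Pictures are saved under pics/ and viewed, about 8 in all and at most 12, crops included, and the job is handed in when it is done.

```bash
mkdir -p pics; python3 - <<'E'
from bench import *
import cv2,numpy as np
s=read_state();print(s['time_s'],s['tcp_pos'],np.round(s['tcp_rot'],3).tolist(),s['contact_force'],s['opening'])
for n in('scene','top'):
    c=read_camera(n);cv2.imwrite(f'pics/{n}0.png',c['color'][...,::-1]);print(n,c['fx'],c['fy'],c['cx'],c['cy'],np.round(c['cam_to_world'],4).tolist())
    np.savez(f'pics/{n}0.npz',**c)
E
```

```text
0.0 [0.17123303 0.7035604  0.19675179] [[0.236, 0.972, -0.0], [0.972, -0.236, -0.002], [-0.002, 0.0, -1.0]] [0.67578798 0.50082637 0.38053295] 0.08564857928205141
scene 388.9626179964758 388.9626179964758 315.65969032808647 190.94556052998033 [[0.5437, 0.6783, -0.4943, 1.1624], [0.8393, -0.4408, 0.3183, -0.3802], [-0.002, -0.5879, -0.8089, 1.0743], [0.0, 0.0, 0.0, 1.0]]
top 511.5029601242435 511.5029601242435 316.5574547380504 202.9620451942775 [[0.0636, -0.9766, 0.2052, 0.278], [-0.998, -0.0633, 0.0082, -0.0246], [0.005, -0.2053, -0.9787, 1.4677], [0.0, 0.0, 0.0, 1.0]]
```

View pics/top0.png

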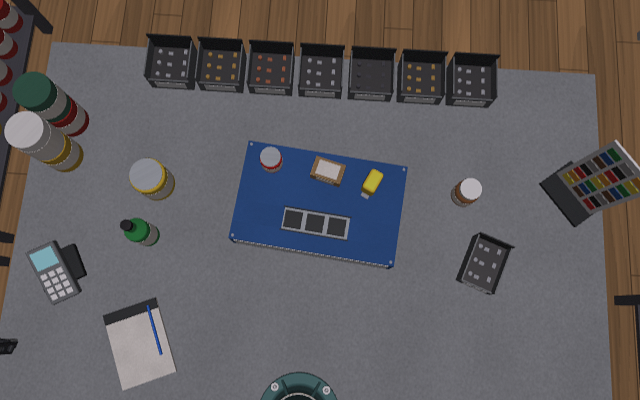

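View pics/scene0.png

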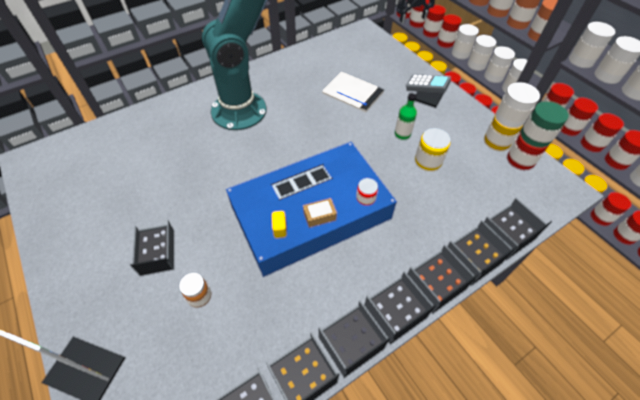

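The top view shows the blue unit (corners near (250,142), (406,167), (392,267), (230,238)). The channel has three dark plates at about (292,219), (315,223) and (338,226). The tin, box and tape stand behind it, and the scene view agrees.

```bash
cat > h.py <<'E'
import numpy as np,cv2
def ray(c,uv,z):
    T=np.array(c['cam_to_world']);d=T[:3,:3]@[(uv[0]-c['cx'])/c['fx'],(uv[1]-c['cy'])/c['fy'],1]
    return T[:3,3]+d*(z-T[2,3])/d[2]
E
python3 - <<'E'
from h import *
for n,roi in(('top',(270,195,365,250)),('scene',(262,160,340,202))):
    c=dict(np.load(f'pics/{n}0.npz'));im=c['color']
    x0,y0,x1,y1=roi;r=im[y0:y1,x0:x1].astype(int)
    m=((r.max(2)<75)&(r.max(2)-r.min(2)<25)).astype(np.uint8)
    k,l,st,ce=cv2.connectedComponentsWithStats(m)
    for i in range(1,k):
        if st[i,4]>60: u=ce[i]+[x0,y0];print(n,st[i],u.round(1),ray(c,u,.098).round(4))
    hsv=cv2.cvtColor(im,cv2.COLOR_RGB2HSV)
    m=cv2.inRange(hsv,(105,130,60),(120,255,255));k,l,st,ce=cv2.connectedComponentsWithStats(m);i=1+st[1:,4].argmax()
    cn=cv2.findContours((l==i).astype(np.uint8),0,2)[0][0]
    R=cv2.boxPoints(cv2.minAreaRect(cn))
    ap=cv2.approxPolyDP(cn,6,True)[:,0]
    print('blue',[(p.tolist(),ray(c,p,.1).round(3)[:2].tolist()) for p in ap])
    g=(im[y0:y1,x0:x1].astype(int));m=((g.max(2)-g.min(2)<40)&(g.max(2)>0)).astype(np.uint8);k,l,st,ce=cv2.connectedComponentsWithStats(m);i=1+st[1:,4].argmax()
    cn=cv2.findContours((l==i).astype(np.uint8),0,2)[0][0]
    b=cv2.minAreaRect(cn+np.array([x0,y0]));print('channel',b,ray(c,b[0],.098).round(4))
    if n=='top':
        for nm,uv,z in(('tin',(270,157),.162),('box',(327,170),.14),('tape',(373,181),.156),('spray',(127,226),.29),('paint',(147,175),.22-.1)):print(nm,ray(c,uv,z).round(3))
E
```

```text
top [ 13  15  20  19 283] [292.6 219. ] [0.5164 0.049  0.098 ]
top [ 35  19  20  19 283] [314.4 222.8] [ 0.51   -0.0107  0.098 ]
top [ 57  23  19  19 282] [336.2 226.5] [ 0.5036 -0.0703  0.098 ]
blue [([249, 141], [0.73, 0.187]), ([230, 238], [0.454, 0.213]), ([393, 265], [0.409, -0.227]), ([406, 167], [0.683, -0.254])]
channel ((315.45001220703125, 222.79144287109375), (68.12057495117188, 24.612394332885742), 9.727579116821289) [ 0.5101 -0.0136  0.098 ]
tin [0.668 0.118 0.162]
box [ 0.649 -0.036  0.14 ]
tape [ 0.622 -0.159  0.156]
spray [0.442 0.422 0.29 ]
paint [0.608 0.452 0.12 ]
scene [ 50   9  15  12 100] [319.1 174.5] [0.5171 0.0487 0.098 ]
scene [ 33  16  15  11 103] [302.2 181.2] [ 0.5105 -0.011   0.098 ]
scene [ 16  23  15  12 107] [284.8 188.1] [ 0.5043 -0.0708  0.098 ]
blue [([352, 144], [0.469, 0.214]), ([227, 190], [0.414, -0.226]), ([264, 275], [0.725, -0.264]), ([391, 216], [0.765, 0.14]), ([395, 201], [0.73, 0.185])]
channel ((301.2758483886719, 181.18963623046875), (16.155492782592773, 55.70859146118164), 68.19859313964844) [ 0.509  -0.0134  0.098 ]
```

```bash
python3 -m inch '{"travel":[[0,0,-6],[0,0,-10],[-55.5,49,-10],[-55.5,49,-10],[-55.5,49,-10],[-55.5,49,-10],[-55.5,49,-10],[-55.5,49,-10],[-55.5,49,-10],[-55.5,49,-10],[-55.5,49,-10],[-55.5,49,-10],[-55.5,49,-10],[-55.5,49,-10],[-55.5,49,-10],[-55.5,49,-10],[-55.5,49,-10],[-55.5,49,-10]],"twist":[0,0,-7.5,-7.5,-7.5,-7.5,-7.5,-7.5,-7.5,-7.5,-7.5,-7.5,-7.5,-7.5,-7.5,-7.5,-7.5,-7.5],"gripper":[0,0,0,0,0,0,0,0,0,0,0,0,0,0,0,0,0,0]}' 20
python3 - <<'E'
from bench import *
import cv2,numpy as np
s=read_state();print(s['time_s'],s['tcp_pos'],np.round(s['tcp_rot'],3).tolist(),s['contact_force'],s['opening'])
E
```

```text
time_s: 2.35
tcp_pos: [0.5158, 0.0508, 0.2978]
tcp_rot: [[0.105, 0.994, -0.0], [0.994, -0.105, 0.0], [0.0, -0.0, -1.0]]
contact_force: [-0.0, -0.3, -0.6]
opening: 0.0001
2.35 [0.51580369 0.05078888 0.29783123] [[0.105, 0.994, -0.0], [0.994, -0.105, 0.0], [0.0, -0.0, -1.0]] [-0.03683258 -0.29457732 -0.5967994 ] 0.00013518174166571913
```

```bash
python3 -m inch '{"travel":[[-0.2,0.1,6],[-0.2,0.1,12],[-0.2,0.1,17],[-0.2,0.1,19],[-0.2,0.1,19.3],[-0.2,0.1,19.6],[-0.2,0.1,19.8],[-0.2,0.1,20],[-0.2,0.1,20]],"twist":[0,0,0,0,0,0,0,0,0],"gripper":[0,0,0,0,0,0,0,0,0]}'
python3 - <<'E'
from bench import *
import cv2
cv2.imwrite('pics/w1.png',read_camera('wrist')['color'][...,::-1])
E
```

```text
time_s: 3.48
tcp_pos: [0.5173, 0.0472, 0.0983]
tcp_rot: [[0.108, 0.994, 0.001], [0.994, -0.108, 0.0], [0.0, 0.001, -1.0]]
contact_force: [1.6, -0.7, -0.2]
opening: -0.0003
```

View pics/w1.png

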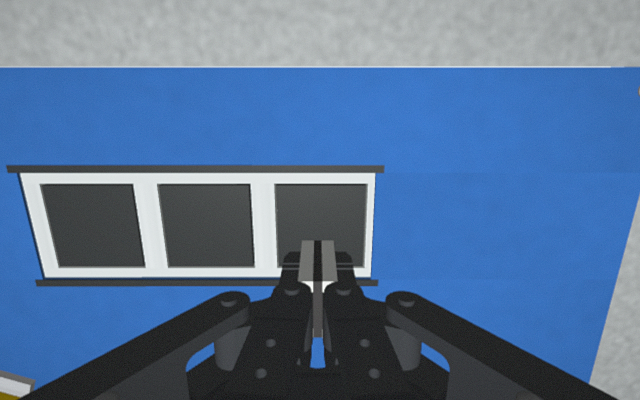

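The wrist view shows the shut fingertips at about (318,245), inside the end plate, which spans columns 275–367 and rows 183–267. I'll press gently from here.

```bash
python3 -m inch '{"travel":[[0,0,0.1],[0,0,0.2],[0,0,0.3],[0,0,0.3]],"twist":[0,0,0,0],"gripper":[0,0,0,0]}'
```

```text
time_s: 4.03
tcp_pos: [0.517, 0.0472, 0.0948]
tcp_rot: [[0.108, 0.994, -0.0], [0.994, -0.108, -0.0], [-0.0, -0.0, -1.0]]
contact_force: [-0.1, 0.5, 0.2]
opening: 0.0001
```

```bash
python3 -m inch '{"travel":[[0,0,0.1],[0,0,0.2],[0,0,0.2]],"twist":[0,0,0],"gripper":[0,0,0]}'
```

```text
time_s: 4.4
tcp_pos: [0.517, 0.0472, 0.0928]
tcp_rot: [[0.108, 0.994, -0.0], [0.994, -0.108, -0.0], [-0.0, -0.0, -1.0]]
contact_force: [-0.5, 0.2, -0.5]
opening: -0.0002
```

```bash
python3 -m inch '{"travel":[[0,0,0.1],[0,0,0.2],[0,0,0.2]],"twist":[0,0,0],"gripper":[0,0,0]}'; python3 - <<'E'
from bench import *
import cv2,numpy as np
print(np.round(read_state()['joint_efforts'],2),read_state()['contact_force'])
cv2.imwrite('pics/w2.png',cv2.resize(read_camera('wrist')['color'][140:300,200:440,::-1],None,fx=3,fy=3))
E
```

```text
time_s: 4.78
tcp_pos: [0.517, 0.0472, 0.0908]
tcp_rot: [[0.108, 0.994, -0.0], [0.994, -0.108, -0.0], [-0.0, -0.0, -1.0]]
contact_force: [0.8, -0.3, 0.2]
opening: -0.0002
[  0.   -41.03   3.17 -11.33   0.    -0.     0.  ] [ 0.75784059 -0.25179699  0.17028803]
```

View pics/w2.png

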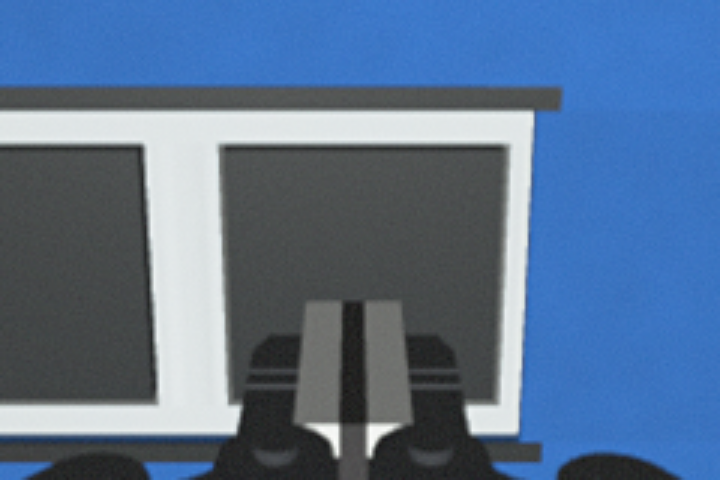

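```bash
python3 - <<'E'
from bench import *
from h import *
c=read_camera('wrist');im=c['color'];T=np.array(c['cam_to_world']);s=read_state()
def pr(P):
    q=T[:3,:3].T@(np.array(P)-T[:3,3]);return (np.array([c['fx'],c['fy']])*q[:2]/q[2]+[c['cx'],c['cy']]).round(1),q[2].round(3)
print(s['tcp_pos'],'tcp',pr(s['tcp_pos']),'cam',T[:3,3].round(4),'f',c['fx'])
pl={'C':(.504,-.0706),'B':(.510,-.0108),'A':(.5167,.0488)}
for k,p in pl.items(): print(k,pr([*p,.098]),pr([*p,.091]))
g=im.astype(int);m=((g.max(2)<90)&(g.max(2)-g.min(2)<15)).astype(np.uint8);m[:178]=0;m[268:]=0
k,l,st,ce=cv2.connectedComponentsWithStats(m)
for i in range(1,k):
    if st[i,4]>1500: print(st[i],ce[i].round(1))
# plate C/B corner rays: rows/cols from contours; spacing test for plane height
cn=cv2.findContours(m,0,2)[0]
for q in cn:
    if cv2.contourArea(q)>1500:
        a=cv2.approxPolyDP(q,5,True)[:,0]
        for z in(.098,.09,.08): print(z,[ray(c,p,z).round(4)[:2].tolist() for p in a][:6])
for n in('top','scene'):
    cv2.imwrite(f'pics/{n}2.png',cv2.resize(read_camera(n)['color'][(120 if n=='top' else 110):(300 if n=='top' else 290),200:440,::-1],None,fx=3,fy=3))
E
```

```text
[0.51710399 0.04715106 0.09089422] tcp (array([316.5, 230.4]), np.float64(0.19)) cam [0.445  0.0555 0.2672] f 356.6276432002952
C (array([ 85.4, 235. ]), np.float64(0.183)) (array([ 93.6, 229.8]), np.float64(0.19))
B (array([202.5, 234.2]), np.float64(0.183)) (array([206.6, 229. ]), np.float64(0.189))
A (array([319.6, 234.6]), np.float64(0.183)) (array([319.5, 229.4]), np.float64(0.189))
[  31  189  107   79 7268] [ 85.1 227.5]
[ 153  189   99   79 7259] [203.3 227.6]
[ 274  189   94   79 6415] [321.1 224.6]
0.098 [[0.4901, 0.029], [0.5326, 0.0245], [0.5333, 0.0361], [0.5181, 0.0395], [0.5199, 0.0455], [0.5346, 0.0434]]
0.09 [[0.4923, 0.0278], [0.5367, 0.0231], [0.5374, 0.0352], [0.5216, 0.0388], [0.5235, 0.0451], [0.5389, 0.0428]]
0.08 [[0.4949, 0.0262], [0.5419, 0.0212], [0.5427, 0.0341], [0.5259, 0.0378], [0.5279, 0.0445], [0.5442, 0.0421]]
0.098 [[0.4837, -0.0303], [0.5261, -0.0352], [0.5311, 0.0109], [0.4887, 0.0158]]
0.09 [[0.4855, -0.0343], [0.53, -0.0395], [0.5352, 0.0088], [0.4908, 0.0139]]
0.08 [[0.4878, -0.0394], [0.5348, -0.0449], [0.5403, 0.0062], [0.4934, 0.0116]]
0.098 [[0.4772, -0.0901], [0.5197, -0.095], [0.5247, -0.0489], [0.4822, -0.044]]
0.09 [[0.4788, -0.097], [0.5232, -0.1021], [0.5284, -0.0538], [0.484, -0.0487]]
0.08 [[0.4807, -0.1056], [0.5276, -0.111], [0.5331, -0.06], [0.4862, -0.0546]]
```

View pics/scene2.png

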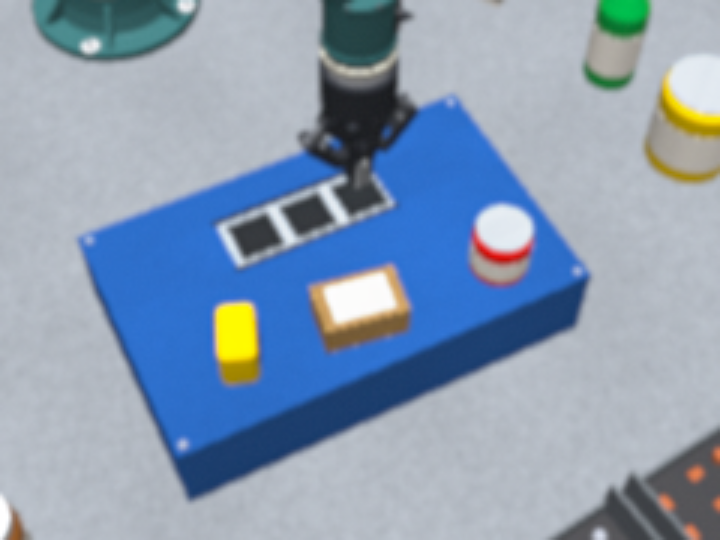

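No contact force yet, and the plates still measure 46 mm across at z = 0.098. The visible fingertips also sit higher than the projected TCP, so the tips are probably still above the plate. I'll keep going down and watch the force.

```bash
python3 -m inch '{"travel":[[0,0,0.1],[0,0,0.2],[0,0,0.2]],"twist":[0,0,0],"gripper":[0,0,0]}';python3 -m inch '{"travel":[[0,0,0.1],[0,0,0.2],[0,0,0.2]],"twist":[0,0,0],"gripper":[0,0,0]}'
```

```text
time_s: 5.35
tcp_pos: [0.517, 0.0472, 0.0888]
tcp_rot: [[0.108, 0.994, -0.0], [0.994, -0.108, -0.0], [-0.0, -0.0, -1.0]]
contact_force: [0.0, 0.6, -0.6]
opening: -0.0002
time_s: 5.72
tcp_pos: [0.517, 0.0472, 0.0868]
tcp_rot: [[0.108, 0.994, -0.0], [0.994, -0.108, -0.0], [-0.0, -0.0, -1.0]]
contact_force: [-1.2, -0.0, 0.1]
opening: 0.0003
```

```bash
python3 - <<'E'
from bench import *
import numpy as np,cv2
c=read_camera('wrist');T=np.array(c['cam_to_world']);s=read_state();t=np.array(s['tcp_pos']);R=np.array(s['tcp_rot']);print(s['contact_force'])
for h in(0,.005,.01,.015,.02,.03):
  for o in(-.011,0,.011):
    q=T[:3,:3].T@(t-R[:,2]*h+R[:,1]*o-T[:3,3]);print(h,o,(np.array([c['fx'],c['fy']])*q[:2]/q[2]+[c['cx'],c['cy']]).round(1),end=' ')
  print()
cv2.imwrite('pics/w3.png',cv2.resize(c['color'][170:300,240:400,::-1],None,fx=4,fy=4,interpolation=2))
E
```

```text
[-0.0960779   0.3714348  -0.09988196]
0 -0.011 [316.6 210.8] 0 0 [316.6 230.4] 0 0.011 [316.6 249.3] 
0.005 -0.011 [316.5 214. ] 0.005 0 [316.5 234. ] 0.005 0.011 [316.6 253.4] 
0.01 -0.011 [316.5 217.5] 0.01 0 [316.5 237.9] 0.01 0.011 [316.5 257.7] 
0.015 -0.011 [316.5 221.1] 0.015 0 [316.5 242. ] 0.015 0.011 [316.5 262.3] 
0.02 -0.011 [316.5 224.9] 0.02 0 [316.5 246.4] 0.02 0.011 [316.5 267.1] 
0.03 -0.011 [316.4 233.2] 0.03 0 [316.4 255.8] 0.03 0.011 [316.4 277.5]
```

View pics/w3.png

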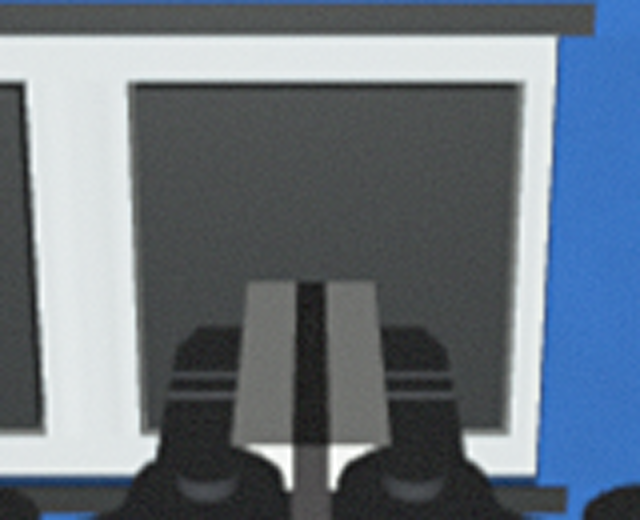

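```bash
for i in 1; do python3 -m inch '{"travel":[[0,0,0.1],[0,0,0.2],[0,0,0.2]],"twist":[0,0,0],"gripper":[0,0,0]}';python3 -m inch '{"travel":[[0,0,0.1],[0,0,0.2],[0,0,0.2]],"twist":[0,0,0],"gripper":[0,0,0]}'; done | egrep 'pos|force'
```

```text
tcp_pos: [0.517, 0.0472, 0.0848]
contact_force: [-0.4, 0.6, 0.2]
tcp_pos: [0.517, 0.0472, 0.0828]
contact_force: [-0.4, 0.7, -0.3]
```

```bash
(python3 -m inch '{"travel":[[0,0,0.1],[0,0,0.2],[0,0,0.2]],"twist":[0,0,0],"gripper":[0,0,0]}';python3 -m inch '{"travel":[[0,0,0.1],[0,0,0.2],[0,0,0.2]],"twist":[0,0,0],"gripper":[0,0,0]}') | egrep 'pos|force'
python3 - <<'E'
from bench import *
import cv2
c=read_camera('scene');cv2.imwrite('pics/s4.png',cv2.resize(c['color'][130:220,260:380,::-1],None,fx=6,fy=6,interpolation=2))
E
```

```text
tcp_pos: [0.517, 0.0472, 0.0808]
contact_force: [-0.6, 0.4, 1.1]
tcp_pos: [0.517, 0.0472, 0.0788]
contact_force: [-0.2, 1.0, -0.0]
```

View pics/s4.png

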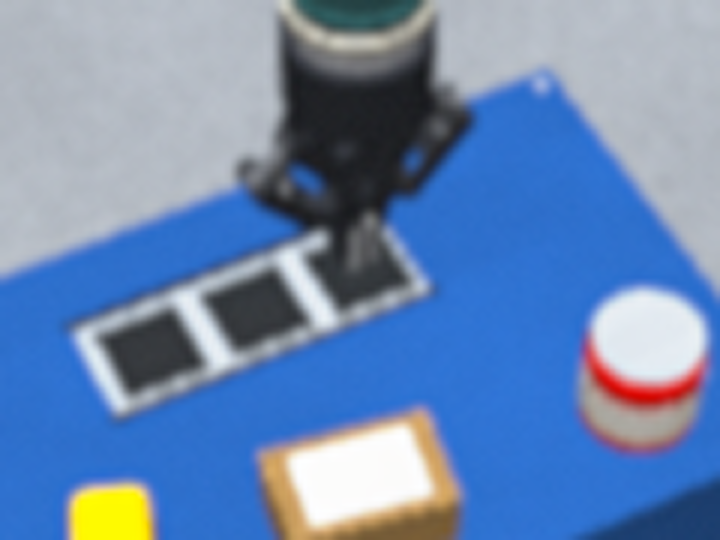

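The tip shows at about scene (319,175). Its rear edge should fall near row 178 if it were touching, so it is still roughly a centimetre up. Continuing down.

```bash
(python3 -m inch '{"travel":[[0,0,0.1],[0,0,0.2],[0,0,0.2]],"twist":[0,0,0],"gripper":[0,0,0]}';python3 -m inch '{"travel":[[0,0,0.1],[0,0,0.2],[0,0,0.2]],"twist":[0,0,0],"gripper":[0,0,0]}') | egrep 'time|pos|force'
```

```text
time_s: 7.7
tcp_pos: [0.517, 0.0472, 0.0768]
contact_force: [-0.5, -0.0, 0.1]
time_s: 8.07
tcp_pos: [0.517, 0.0472, 0.0748]
contact_force: [0.6, -0.2, 0.0]
```

```bash
(python3 -m inch '{"travel":[[0,0,0.1],[0,0,0.2],[0,0,0.2]],"twist":[0,0,0],"gripper":[0,0,0]}';python3 -m inch '{"travel":[[0,0,0.1],[0,0,0.2],[0,0,0.2]],"twist":[0,0,0],"gripper":[0,0,0]}') | egrep 'time|pos|force'
```

```text
time_s: 8.45
tcp_pos: [0.517, 0.0472, 0.0728]
contact_force: [-0.2, -0.2, -0.5]
time_s: 8.82
tcp_pos: [0.5171, 0.0472, 0.0708]
contact_force: [0.4, 0.5, 0.1]
```

```bash
python3 - <<'E'
from bench import *
import numpy as np,cv2
s=read_state();t=np.array(s['tcp_pos']);R=np.array(s['tcp_rot']);print(np.round(s['joint_efforts'],2),np.round(s['torque'],2))
ims=[]
for n,u,v in(('scene',320,172),('top',298,215),('wrist',318,225)):
  c=read_camera(n);T=np.array(c['cam_to_world']);im=c['color'][...,::-1].copy()
  for h in(0,.01,.02,.03,.04):
    q=T[:3,:3].T@(t-R[:,2]*h-T[:3,3]);print(n,h,(np.array([c['fx'],c['fy']])*q[:2]/q[2]+[c['cx'],c['cy']]).round(1))
  w=25 if n!='wrist' else 60
  ims.append(cv2.resize(im[v-w:v+w,u-w:u+w],(260,260),interpolation=2))
cv2.imwrite('pics/m5.png',np.hstack(ims))
E
```

```text
[  0.   -42.02   3.13 -10.35   0.    -0.     0.  ] [-0.01 -0.03 -0.04]
scene 0 [318.7 179.9]
scene 0.01 [318.7 178. ]
scene 0.02 [318.7 176.1]
scene 0.03 [318.7 174.1]
scene 0.04 [318.7 172.2]
top 0 [293.7 220.6]
top 0.01 [293.6 219.9]
top 0.02 [293.4 219.3]
top 0.03 [293.3 218.7]
top 0.04 [293.1 218. ]
wrist 0 [316.6 230.1]
wrist 0.01 [316.5 237.7]
wrist 0.02 [316.5 246.1]
wrist 0.03 [316.4 255.6]
wrist 0.04 [316.3 266.2]
```

View pics/m5.png

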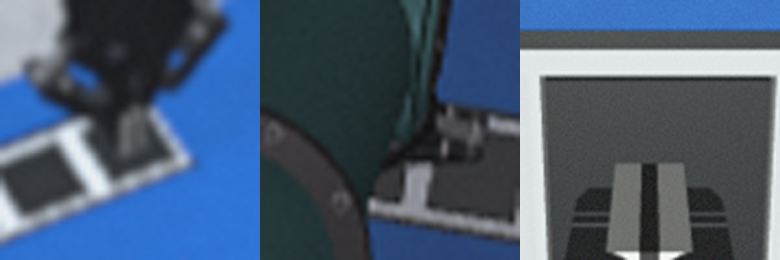

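Scene, wrist and force agree: the real fingertip end is about 35 mm above the reported TCP (tip at scene (319.6,177), wrist row 240). Contact should come at a TCP z of about 0.063.

```bash
(python3 -m inch '{"travel":[[0,0,0.2],[0,0,0.4],[0,0,0.4]],"twist":[0,0,0],"gripper":[0,0,0]}';python3 -m inch '{"travel":[[0,0,0.1],[0,0,0.2],[0,0,0.2]],"twist":[0,0,0],"gripper":[0,0,0]}') | egrep 'time|pos|force'
```

```text
time_s: 9.35
tcp_pos: [0.5169, 0.0472, 0.0667]
contact_force: [-0.1, -0.0, -0.5]
time_s: 9.72
tcp_pos: [0.517, 0.0472, 0.0648]
contact_force: [0.3, 0.1, -0.8]
```

```bash
(python3 -m inch '{"travel":[[0,0,0.1],[0,0,0.2],[0,0,0.2]],"twist":[0,0,0],"gripper":[0,0,0]}';python3 -m inch '{"travel":[[0,0,0.1],[0,0,0.2],[0,0,0.2]],"twist":[0,0,0],"gripper":[0,0,0]}') | egrep 'time|pos|force'
```

```text
time_s: 10.1
tcp_pos: [0.5172, 0.0472, 0.0646]
contact_force: [-3.7, -2.1, 15.0]
time_s: 10.48
tcp_pos: [0.5172, 0.0473, 0.0645]
contact_force: [-7.7, -0.0, 34.7]
```

Plate A is solid: contact at TCP z 0.0647 and 35 N with no give. Next is the middle plate.

```bash
(python3 -m inch '{"travel":[[0,0,-1],[0,0,-1.5],[-3,0,-1.5],[-5.9,0,-1.5],[-5.9,0,-1.5],[-5.9,0,-0.8],[-5.9,0,-0.5],[-5.9,0,-0.5]],"twist":[0,0,0,0,0,0,0,0],"gripper":[0,0,0,0,0,0,0,0]}';python3 -m inch '{"travel":[[0,0,0.1],[0,0,0.2],[0,0,0.2]],"twist":[0,0,0],"gripper":[0,0,0]}';python3 -m inch '{"travel":[[0,0,0.1],[0,0,0.2],[0,0,0.2]],"twist":[0,0,0],"gripper":[0,0,0]}') | egrep 'time|pos|force'
```

```text
time_s: 11.48
tcp_pos: [0.5105, -0.0104, 0.0653]
contact_force: [0.6, 0.0, 0.1]
time_s: 11.85
tcp_pos: [0.5109, -0.011, 0.0642]
contact_force: [-0.8, 1.5, 3.7]
time_s: 12.22
tcp_pos: [0.5109, -0.011, 0.0622]
contact_force: [-1.1, 2.5, 4.2]
```

The middle plate gives (2.5 mm in at 4 N). I'll press it home, then retreat straight up.

```bash
(python3 -m inch '{"travel":[[0,0,0.1],[0,0,0.2],[0,0,0.3],[0,0,0.4],[0,0,0.4],[0,0,0.4]],"twist":[0,0,0,0,0,0],"gripper":[0,0,0,0,0,0]}'; python3 -m inch '{"travel":[[0,0,-1],[0,0,-4],[0,0,-8],[0,0,-13],[0,0,-18],[0,0,-20],[0,0,-20],[0,0,-20],[0,0,-20],[0,0,-20]],"twist":[0,0,0,0,0,0,0,0,0,0],"gripper":[0,0,0,0,0,0,0,0,0,0]}') | egrep 'time|pos|force'
python3 - <<'E'
from bench import *
from h import *
print(read_state()['contact_force'])
o=dict(np.load('pics/scene0.npz'))['color'];c=read_camera('scene');n=c['color']
cv2.imwrite('pics/s6.png',np.vstack([cv2.resize(a[90:290,120:480,::-1],(540,300)) for a in(o,n)]))
d=cv2.absdiff(o,n).max(2)>40
for nm,(x,y) in dict(tape=(279,224),tin=(367,190),box=(320,212),paint=(433,150),spray=(405,120),bin=(154,247),jar=(194,290)).items():print(nm,d[y-16:y+16,x-16:x+16].sum())
E
```

```text
time_s: 12.98
tcp_pos: [0.5109, -0.011, 0.058]
contact_force: [-1.3, 4.1, 4.8]
time_s: 14.22
tcp_pos: [0.5101, -0.0116, 0.2568]
contact_force: [0.5, -0.3, -0.2]
[ 0.49149968 -0.28526937 -0.21568691]
tape 0
tin 0
box 0
paint 0
spray 0
bin 0
jar 0
```

View pics/s6.png

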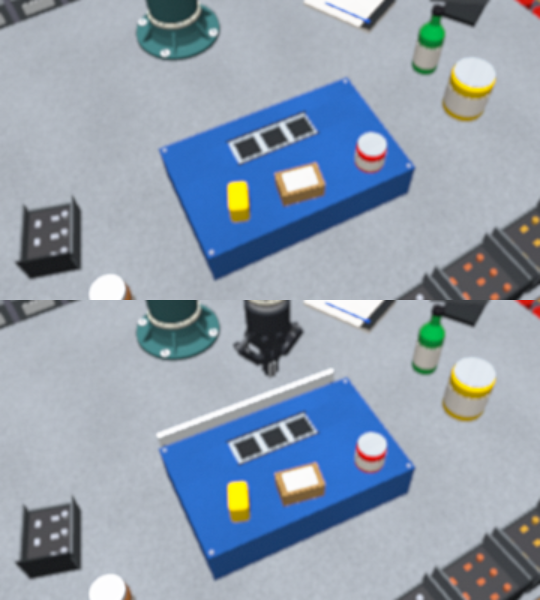

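The drawer front stands out as a white strip in front of the unit (crop (160,435)–(332,373)), and the bystanders are unchanged. I'll measure how far it is out before handing in.

```bash
python3 - <<'E'
from bench import *
from h import *
ux=np.array([.994,-.107]);ch=np.array([.51,-.0135])
def f(c,tag,roi,lo=165):
    im=c['color'].astype(int);m=((im.min(2)>lo)&(im.max(2)-im.min(2)<25)).astype(np.uint8)
    x0,y0,x1,y1=roi;k=np.zeros_like(m);k[y0:y1,x0:x1]=m[y0:y1,x0:x1]
    n,l,st,ce=cv2.connectedComponentsWithStats(k)
    for i in np.argsort(-st[1:,4])[:4]+1:
        ys,xs=np.where(l==i);
        if len(xs)<15: continue
        P=np.array([ray(c,(x,y),.095)[:2] for x,y in zip(xs,ys)]);a=(P-ch)@ux*1000
        print(tag,st[i],'unit-x rel channel mm: min/med/max',np.percentile(a,[3,50,97]).round(1))
c0=dict(np.load('pics/top0.npz'));f(c0,'top before',(215,225,410,285));c=read_camera('top');f(c,'top now',(200,225,420,310))
f(read_camera('scene'),'scene now',(215,130,350,195))
cv2.imwrite('pics/t7.png',cv2.resize(c['color'][130:310,200:420,::-1],None,fx=3,fy=3))
print(read_state()['time_s'])
E
```

```text
top now [328 272  59  12 156] unit-x rel channel mm: min/med/max [-129.  -125.8 -122.5]
top now [229 255  44   9 111] unit-x rel channel mm: min/med/max [-129.1 -125.9 -122.8]
scene now [ 215  130  135   65 4254] unit-x rel channel mm: min/med/max [-300.8 -169.1 -103.6]
scene now [287 176  13  16  69] unit-x rel channel mm: min/med/max [-30.3  -6.3  24.1]
scene now [305 169  11  16  62] unit-x rel channel mm: min/med/max [-30.2  -6.5  23.1]
scene now [274 183   6  12  24] unit-x rel channel mm: min/med/max [-30.5 -13.6   9.8]
14.375
```

View pics/t7.png

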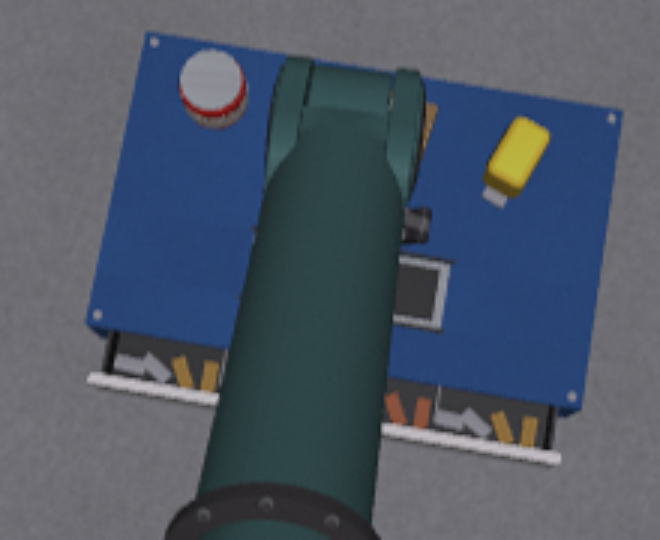

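The top view shows the drawer open with its contents visible. Its front face is about 129 mm ahead of the channel, against about 80 mm when shut, so roughly 49 mm out. The hand is clear, so I'm handing in.

```bash
python3 -c "
from bench import *
print(job_done());print(read_state()['time_s'],read_state()['contact_force'])"
```

```text
the job is handed in; nothing more can be done
None
the job is handed in; nothing more can be done
```

The drawer sprang open by itself after I pressed the catch, which was the middle of the three plates, and the job was handed in at about 14.4 s. I felt the +y end plate first: it was solid, with 35 N and no give. The middle plate went in about 6.5 mm at about 5 N. I then lifted the hand straight up, clear of everything.

**Last checks:**
- **Drawer:** about 49 mm out in the top view. That takes the shut front as 80 mm ahead of the channel, from the unit's stated dimensions; I didn't measure it in the picture.
- **Bystanders:** the scene camera shows no change at any of the seven.
- **Robot:** the wrist force was back to noise level (under 0.6 N) after I lifted the hand.
- **Catch:** I didn't measure its return to flush, but nothing was pressing on it.

**Disagreement:** the reported TCP didn't match the real fingertips. Contact came with the TCP reading about 33 mm below the plate surface, and the wrist and scene pictures agreed with that. I therefore went down by feel, not by the reported height.

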